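# Wedge the wood samples tight and zero the gauge

### The job

Stand each wedge from the wooden rack in a bay of its own in the clamp (any bays, red stripe towards the wooden test piece) and drive every one fully home with the mallet, not by hand. Once all are home, turn the dial gauge's bezel until its red zero mark lies under the needle, and have the mallet standing on its blue disc again at the end. Leave the other things on the bench where they are.

Things in the scene. Friction and masses are not known exactly. Their poses are not given: they have to be found in the camera images.
- rig: wood-test clamp, fixed: green base 85 x 300 mm (x, y), two steel rails along y, 75 mm above the bench, 58 mm apart over their outsides, four bays between them, a dial gauge on a post at the +y end. Origin: bench level, base spans y -137 to +163 mm; z up. Each bay has, from -y to +y: a green fixed abutment, the slot, a sliding wooden test piece backed by springs.
- gauge_axis (a point): centre of the dial gauge's dark ribbed bezel, at mid-height: a round grip 56 mm across, 16 mm high (97 to 113 mm above the bench), dial facing up; the gauge body below is 50 mm across. The bezel turns about the vertical with about 0.05 N m and stays where it is left. The white dial turns with it, the needle does not.
- zero_mark (a point): the red zero mark on the dial, 20 mm from the gauge axis; turns with the bezel. It starts 0.6 to 2.9 rad counter-clockwise (seen from above) of the needle; turn it clockwise, as there is a stop 0.8 rad or more counter-clockwise of its start.
- needle_tip (a point): tip of the black needle, 20 mm from the gauge axis, just above the dial; points somewhere different each time and stays there
- pad: the mallet's place: a flat blue disc painted on the bench, 84 mm across; origin at its centre
- mallet: stub mallet standing upright on its head, 0.35 kg: black rubber head 48 mm across, 38 mm high with a brass band, above it a dark wooden upright handle 26 mm across, 92 mm long (total 130 mm). Origin: centre of the striking face underneath; z runs up the handle.
- slot0 (a point): bay 0: point inside the slot, 60 mm below the rails' top, where a fully home wedge has its origin; axes as the rig's. Slot 34 mm wide in x, open upwards; fixed vertical side at y -8 mm; the springy sloped side (test piece, top 4 mm below the rails') at y -7 mm at this point's level, +4 mm at the rails' top, yields to +y at 2 N per mm, up to 7 mm. Bays 56 mm apart.
- slot1 (a point): bay 1: point inside the slot, 60 mm below the rails' top, where a fully home wedge has its origin; axes as the rig's. Slot 34 mm wide in x, open upwards; fixed vertical side at y -8 mm; the springy sloped side (test piece, top 4 mm below the rails') at y -7 mm at this point's level, +4 mm at the rails' top, yields to +y at 2 N per mm, up to 7 mm. Bays 56 mm apart.
- slot2 (a point): bay 2: point inside the slot, 60 mm below the rails' top, where a fully home wedge has its origin; axes as the rig's. Slot 34 mm wide in x, open upwards; fixed vertical side at y -8 mm; the springy sloped side (test piece, top 4 mm below the rails') at y -7 mm at this point's level, +4 mm at the rails' top, yields to +y at 2 N per mm, up to 7 mm. Bays 56 mm apart.
- slot3 (a point): bay 3: point inside the slot, 60 mm below the rails' top, where a fully home wedge has its origin; axes as the rig's. Slot 34 mm wide in x, open upwards; fixed vertical side at y -8 mm; the springy sloped side (test piece, top 4 mm below the rails') at y -7 mm at this point's level, +4 mm at the rails' top, yields to +y at 2 N per mm, up to 7 mm. Bays 56 mm apart.
- wedge0: headed wooden wedge, 60 g (may be absent), first hanging by its head in a rack 67 mm high, 40 deep, 44 mm apart. Origin: blade tip, z up. Blade 27 mm wide in x, z 0 to 60, vertical side y -8, other sloping from y -3 (tip) to +8; head 44 x 26 mm (x, y), z 60 to 84, centred. Set in a bay it stops about 22 mm short; 5 to 20 N drives it on, it stays; home = head on the rails.
- stripe0 (a point): middle of the red stripe along the sloping side (+y) of this wedge's head, at the head's top
- wedge1: headed wooden wedge, 60 g (may be absent), first hanging by its head in a rack 67 mm high, 40 deep, 44 mm apart. Origin: blade tip, z up. Blade 27 mm wide in x, z 0 to 60, vertical side y -8, other sloping from y -3 (tip) to +8; head 44 x 26 mm (x, y), z 60 to 84, centred. Set in a bay it stops about 22 mm short; 5 to 20 N drives it on, it stays; home = head on the rails.
- stripe1 (a point): middle of the red stripe along the sloping side (+y) of this wedge's head, at the head's top
- wedge2: headed wooden wedge, 60 g (may be absent), first hanging by its head in a rack 67 mm high, 40 deep, 44 mm apart. Origin: blade tip, z up. Blade 27 mm wide in x, z 0 to 60, vertical side y -8, other sloping from y -3 (tip) to +8; head 44 x 26 mm (x, y), z 60 to 84, centred. Set in a bay it stops about 22 mm short; 5 to 20 N drives it on, it stays; home = head on the rails.
- stripe2 (a point): middle of the red stripe along the sloping side (+y) of this wedge's head, at the head's top
- wedge3: headed wooden wedge, 60 g (may be absent), first hanging by its head in a rack 67 mm high, 40 deep, 44 mm apart. Origin: blade tip, z up. Blade 27 mm wide in x, z 0 to 60, vertical side y -8, other sloping from y -3 (tip) to +8; head 44 x 26 mm (x, y), z 60 to 84, centred. Set in a bay it stops about 22 mm short; 5 to 20 N drives it on, it stays; home = head on the rails.
- stripe3 (a point): middle of the red stripe along the sloping side (+y) of this wedge's head, at the head's top
- jar_red: specimen jar 48 mm across, 75 mm high, red lid; a bystander; origin at its underside
- jar_white: specimen jar 48 mm across, 75 mm high, white lid; a bystander; origin at its underside
- jar_dark: specimen jar 52 mm across, 80 mm high, black lid; a bystander; origin at its underside
- seed_dish: white dish 90 mm across, 22 mm high; a bystander; origin at its underside
- wood_sample: dark wood sample 90 x 50 x 22 mm; a bystander; origin at its underside
- sample_box: cardboard box 110 x 80 x 50 mm; a bystander; origin at its underside
There are look-alikes about, which are no part of the job. Leave any pink or turquoise look-alike of the wedge1 alone. What is shaped like the wedge0 but turquoise is not meant.

How it is judged:
By the outcome, as a careful person would: the job done as asked, in the order asked, and still so for the second after the job is handed in, with the robot touching nothing.
Of wedge0, wedge1, wedge2, wedge3 only 3 to 4 are there at a start; the rules pass over those that are not, and their reading is None.
At some moment in a run one of mallet may be knocked a few centimetres aside while the robot is not near it.
It also fails if it takes over 210 s, if anything falls off the work surface, if the arm or the gripper's body presses on something with over 40 N, if the wrist force passes 120 N, or if a joint passes its speed limit or range.

### The arm

A 6-joint arm with a two-finger parallel gripper is mounted at the origin on the work surface. World frame = base frame: x ahead of the robot, y to its left, z up, the work surface at z = 0. Lengths are in mm, angles in rad, forces in N, time in s.
With the tool pointing down it reaches from about 300 to 775 mm from the base axis. Payload 14.6 kg.
Tool frame: the origin (TCP) lies on the centre line of the jaws, within the pads' length; the fingertips stand 11 mm ahead of it and the grasp point (between the pads) lies 8 mm behind it; x points along the fingers, y is the direction in which the jaws open and shut, and the axes are right-handed (so a half turn about x gives the same grasp; the last joint's range is limited). The gripper opens to 94 mm and grips with 3 to 60 N. Pads are 16 mm wide; open, the fingers measure 119 mm over their backs; the gripper's body (75 mm by 177 mm) begins 78 mm behind the grasp point.
Start: joints at [-1.323, 0.3, 1.521, -0, 1.321, -0.067], TCP at [170.287, -522.964, 216.446] pointing down, gripper open.
Joint ranges: [-3.03, 3.03], [-0.79, 2.21], [0.23, 2.52], [-1.04, 4.18], [0, 3.07], [-2.55, 2.55]. Speed limits (rad/s): [2.22, 2.22, 2.57, 3.14, 3.14, 3.14].

### API

Orientations are given as [roll, pitch, yaw] about the fixed x, y, z axes, in that order (R = Rz(yaw) Ry(pitch) Rx(roll)).
In Python, from cell import manip gives the robot as it stands.
- The arm moves only by the shell command python3 -m handwheel 'ROWS' [OPENING] [FORCE]. ROWS is JSON, a list of rows, each a list of 2 entries, a list of its own where there are three numbers: the shift along the tool's x, y, z in mm, then the turn about the tool's x in rad. In form: [[[x, y, z], spin], ...]. A call has exactly 10 rows; each row shifts and turns the commanded pose from where the row before left it, along the tool's axes as they then stand; what a row does not reach is not made up. A row lasts 1/8 s, in which the tool goes at most 62.5 mm and 10.7 degrees, less where a joint would pass 70% of its speed; a pose out of reach is approached as far as the arm can. A call with a gripper value outside its range is refused whole. OPENING is the closure in counts, from 0 (fully open) to 255 (shut), set as the call begins (- or left out, the last holds). The fingers move at their own pace and stop on an object; FORCE is the grip in N (left out, the last holds). Time passes only in rows, so rows that do not move let the fingers close, or fill a call up. It gives the time, the measured TCP pose, the force and the opening at its end, in the units of the state.
- manip.read_state(): the state, without advancing time (a new reading comes with each control period).
- manip.camera(name): name is "scene" or "top" or "wrist"; returns a dict with "pixels" (420x560x3 uint8, red, green, blue), "z_map" (420x560 float32, mm along the optical axis (not along the pixel's ray), 0 where there is no reading), "mtx" (3x3 intrinsics, pixels), "xyz" and "orientation" of the camera in the world. Camera axes: x right, y up, looking along -z (the intrinsics and any distortion apply to the point x, -y, -z); pixel columns grow to the right and rows downward; lengths in mm; the calibration is good to about 2 mm. The wrist camera is an equidistant fisheye: a pixel r from the principal point sees the ray r / f radians off the axis. A picture is of the moment at which its call begins.
- manip.sign_off(): hands the job in, once; it reports no verdict.
Trained networks look in the newest picture that a camera, given by its name, has taken for a name from the list of things; names that differ only in an ending like _2 or _b are one class to them, and where a whole thing is asked for, a point or a joint stands for the part that bears it (a point fixed in the world has none). Each returns a list of dicts, best first, with "confidence" (0 to 1); they miss things now and then, are a little off and sometimes report something else, mostly with a low value. They report only what shows in the picture. A call takes as long as a camera call. They do not tell look-alikes from the thing itself.
- manip.cut_out(target, camera): "region" (420x560 bool, what is visible of it) and "centre" ([column, row] in pixels, amid what is visible of it).
The state is a dict: "clock": time; "joints": joint angles; "qd": joint speeds; "effort": joint torques, N m; "eef_pos": TCP position; "eef_rot": TCP orientation; "wrist_force": force on the tool from outside, world axes, zero at the start; "moment": the same for the moment, N m; "finger_gap": finger opening in mm.
Only numpy, scipy, OpenCV 4.12 (cv2) and the standard library are available. Lean on these libraries where they do the work, as an engineer would, in place of code of your own. Each camera call takes 0.05 s, during which the arm holds its last target. There are 200 camera calls.

## Working session

There is one attempt and no reset: what is moved stays moved. The work goes in short steps, Python scripts to look and compute and a shell command to move; the robot and the scene stay as the last step left them, time stands still between calls to the robot, and variables do not carry over. Pictures are saved under pics/ and viewed, about 12 in all and at most 16, crops included, and the job is handed in when it is done.

```bash
ls; mkdir -p pics
cat > h.py <<'E'
import numpy as np,cv2
from cell import manip
from scipy.spatial.transform import Rotation as R
def M(o): return R.from_euler('xyz',o).as_matrix()
def cam(n,save=None):
    c=manip.camera(n)
    if save: cv2.imwrite('pics/'+save,c['pixels'][:,:,::-1])
    return c
def world(c,u,v,z=None,name=None):
    K=c['mtx']; u=np.asarray(u,float);v=np.asarray(v,float)
    a=(u-K[0,2])/K[0,0]; b=(v-K[1,2])/K[1,1]
    if name=='wrist':
        r=np.hypot(a,b); s=np.where(r>1e-6,np.tan(r)/np.maximum(r,1e-6),1); a=a*s;b=b*s
    if z is None: z=c['z_map'][v.astype(int),u.astype(int)]
    P=np.stack([a*z,-b*z,-z*np.ones_like(a)],-1)
    return P@M(c['orientation']).T+c['xyz']
def atz(c,u,v,h,name=None):
    o=np.array(c['xyz']); d=world(c,u,v,1.0,name)-o
    return o+d*((h-o[2])/d[...,2:3])
E
python3 - <<'E'
from h import *
for n in ['top','scene','wrist']:
    c=cam(n,n+'0.png'); print(n,c['xyz'],c['orientation'],c['mtx'].tolist())
print(manip.read_state())
E
```

```text
pics
top [ 441.24457714   -8.93244221 1325.12839664] [ 0.10324181 -0.01631254 -1.60023502] [[526.1321834325248, 0.0, 275.2239195834655], [0.0, 526.1321834325248, 210.2503884050899], [0.0, 0.0, 1.0]]
scene [1170.8496434   752.43657936 1300.13727322] [ 0.67807188 -0.01481185  2.49457557] [[511.0678731623916, 0.0, 283.28796721068016], [0.0, 511.0678731623916, 201.19025503633713], [0.0, 0.0, 1.0]]
wrist [ 241.26203168 -499.1772276   384.07260727] [-0.26478596  0.00213099 -1.25677726] [[325.19226210127806, 0.0, 276.1020332496565], [0.0, 325.19226210127806, 205.5808901997585], [0.0, 0.0, 1.0]]
{'clock': 0.15, 'joints': array([-1.32257795e+00,  3.00298605e-01,  1.52144493e+00,  1.52095976e-05,
        1.32073877e+00, -6.65940264e-02]), 'qd': array([ 0.00102624, -0.00091049, -0.00172933,  0.00099146,  0.00117354,
       -0.00147728]), 'effort': array([-8.42028803e-04, -5.31958687e+01, -3.52823496e+01,  7.07972841e-02,
        2.36226321e-02, -6.61786726e-05]), 'eef_pos': array([ 170.25481121, -522.77089651,  216.03855634]), 'eef_rot': array([-1.65394958,  1.56990656,  1.80245171]), 'wrist_force': array([-0.29603262, -0.36179866,  0.19071502]), 'moment': array([0.03562616, 0.03489625, 0.01186604]), 'finger_gap': 93.83156940299443}
```

View pics/top0.png

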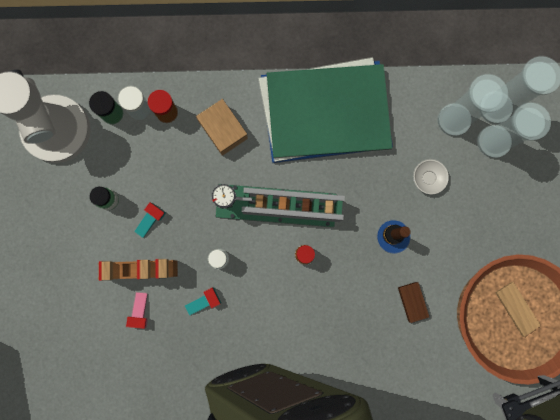

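View pics/scene0.png

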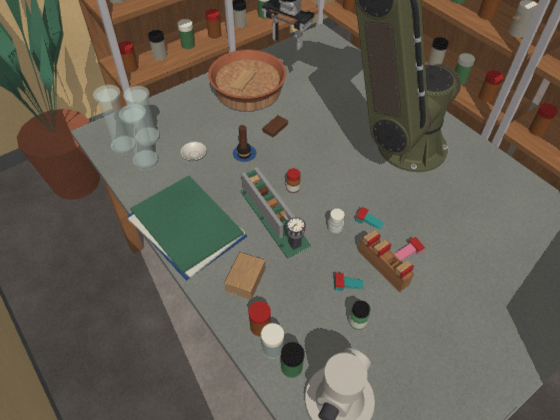

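The top view shows the rack at about (138,270), the clamp at (280,205) with its gauge at (223,196), and the mallet on the blue disc at (395,235). The turquoise look-alikes lie at (150,220) and (203,301), and the pink one at (138,310). I'll enlarge the rack and the clamp.

Run:
```python
from h import *
c=cam('top'); im=c['pixels'][:,:,::-1]
a=cv2.resize(im[250:290,90:190],None,fx=7.8,fy=7.0,interpolation=cv2.INTER_CUBIC)
b=cv2.resize(im[170:230,205:355],None,fx=5.2,fy=5.2,interpolation=cv2.INTER_CUBIC)
a=cv2.resize(a,(780,280)); 
cv2.imwrite('pics/crop1.png',np.vstack([a,b[:310]]))
for n in ['wedge0','stripe0','slot0','rig','gauge_axis','zero_mark','needle_tip','pad','mallet','jar_red','jar_white','jar_dark','wood_sample','seed_dish','sample_box']:
    for d in manip.cut_out(n,'top')[:9]:
        u,v=d['centre']; r=d['region']; vv,uu=np.nonzero(r)
        print(n,round(d['confidence'],2),np.round([u,v]),np.round(world(c,u,v)),len(uu))
```

```text
wedge0 0.79 [104. 270.] [441. 370.  85.] 258
wedge0 0.78 [206. 301.] [358. 141.  20.] 461
wedge0 0.74 [163. 265.] [448. 233.  91.] 241
wedge0 0.65 [151. 220.] [560. 274.  22.] 430
wedge0 0.64 [146. 269.] [441. 271.  90.] 257
stripe0 0.97 [149. 218.] [565. 281.  13.] 486
stripe0 0.96 [138. 317.] [324. 305.  24.] 519
stripe0 0.76 [143. 268.] [441. 278.  88.] 260
stripe0 0.71 [105. 269.] [442. 368.  85.] 267
stripe0 0.7 [206. 299.] [362. 142.  24.] 479
stripe0 0.55 [164. 267.] [443. 231.  89.] 239
slot0 0.73 [277. 205.] [585. -38.  59.] 4338
slot0 0.23 [219. 258.] [459. 103.  76.] 333
rig 0.81 [276. 203.] [591. -36.  55.] 4300
gauge_axis 0.91 [276. 203.] [591. -35.  54.] 4271
gauge_axis 0.24 [433. 176.] [ 441.   -9. 1325.] 953
zero_mark 0.73 [225. 198.] [596.  83. 116.] 441
pad 0.59 [388. 247.] [ 477. -316.    4.] 449
pad 0.27 [164. 266.] [445. 229.  92.] 235
mallet 0.87 [393. 232.] [ 509. -315.   68.] 384
jar_red 0.79 [305. 256.] [ 459. -100.   78.] 323
jar_red 0.18 [144. 269.] [439. 275.  91.] 269
jar_white 0.58 [219. 259.] [457. 103.  73.] 367
jar_dark 0.6 [105. 196.] [614. 372.  76.] 490
jar_dark 0.19 [218. 259.] [458. 104.  73.] 343
wood_sample 0.79 [413. 300.] [ 343. -367.   21.] 865
wood_sample 0.29 [388. 243.] [ 487. -312.   24.] 512
seed_dish 0.67 [432. 178.] [ 649. -436.    4.] 923
seed_dish 0.2 [390. 246.] [ 478. -322.    1.] 423
sample_box 0.55 [222. 129.] [778.  91.  48.] 1548
```

View pics/crop1.png

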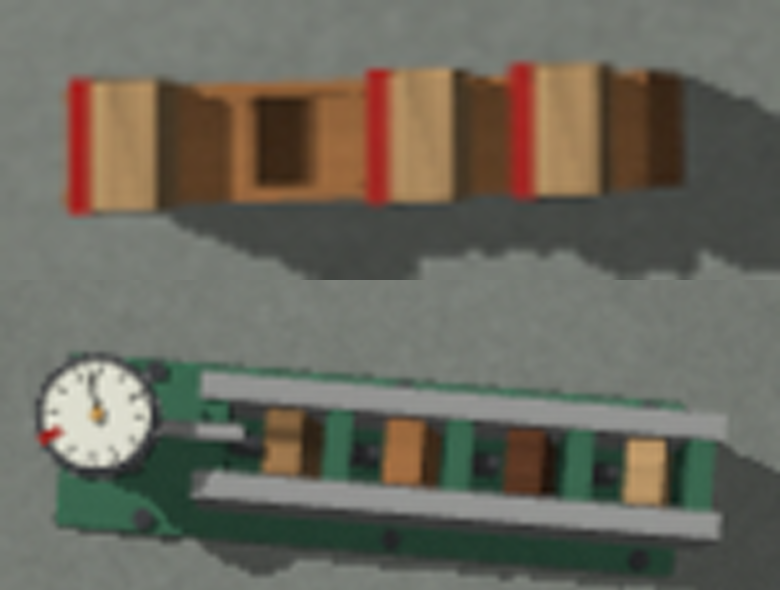

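Confirmed: three natural-wood wedges with red stripes sit in the rack at top-view pixels (104,270), (144,269) and (163,266). The second place is empty. The coloured ones on the bench are decoys. All three stripes already face the gauge and test-piece side. Next I'll get rough poses and the tool axes.

```bash
cat >> h.py <<'E'
def plan(x,y,z,yaw):
    "shift in present tool axes, and spin (about tool x), to tool-y heading yaw"
    s=manip.read_state(); T=M(s['eef_rot']); d=T.T@(np.array([x,y,z])-s['eef_pos'])
    cur=np.arctan2(T[1,1],T[0,1]); e=(yaw-cur+np.pi/2)%np.pi-np.pi/2
    print('now',np.round(s['eef_pos'],1),'yaw',round(cur,3),'F',np.round(s['wrist_force'],1),'gap',round(s['finger_gap'],1),'t',round(s['clock'],1),'j6',round(s['joints'][5],2))
    print('axes x',np.round(T[:,0],3),'y',np.round(T[:,1],3),'z',np.round(T[:,2],3))
    print('SHIFT',np.round(d,1),'then SPIN',round(-e,3),'(alt',round(-e+np.pi*np.sign(e),3),')')
def cloud(c,name=None):
    v,u=np.mgrid[0:420,0:560]; P=world(c,u,v,name=name); P[c['z_map']<=0]=np.nan; return P
def rect(P): 
    (cx,cy),(w,h),a=cv2.minAreaRect(P[:,:2].astype(np.float32)); return np.round([cx,cy,w,h,a],1)
E
python3 - <<'E'
from h import *
c=cam('top'); P=cloud(c); z=P[...,2]
m=(z>84)&(z<100)&(P[...,1]>200)&(P[...,1]<400)&(P[...,0]>380)&(P[...,0]<500)
n,l,st,ce=cv2.connectedComponentsWithStats(m.astype(np.uint8))
for i in range(1,n):
    if st[i,4]>30: print('head',rect(P[l==i]),np.round(np.median(P[l==i],0),1),st[i,4])
m=(z>70)&(z<80)&(P[...,1]>-200)&(P[...,1]<80)&(P[...,0]>530)&(P[...,0]<650)
n,l,st,ce=cv2.connectedComponentsWithStats(m.astype(np.uint8))
for i in range(1,n):
    if st[i,4]>50: print('rail?',rect(P[l==i]),np.round(np.median(P[l==i],0),1),st[i,4])
m=(z>95)&(z<125)&(P[...,1]>30)&(P[...,1]<130)&(P[...,0]>530)&(P[...,0]<650)
print('gauge',rect(P[m]))
plan(440,300,330,0)
E
```

```text
head [4.402e+02 2.358e+02 4.410e+01 2.670e+01 2.000e-01] [440.9 236.3  90.6] 225
head [4.389e+02 3.672e+02 4.390e+01 2.730e+01 2.000e-01] [438.1 366.8  90.5] 230
head [439.9 279.   27.1  42.1  89.3] [439.9 279.4  91. ] 228
rail? [585.3 -76.7 243.1  58.7  83.5] [585.2 -78.3  74.2] 1273
gauge [602.   85.5  61.1  54.6  44.4]
now [ 170.3 -523.   216.4] yaw -1.256 F [-0.2  0.   0.1] gap 94.1 t 1.0 j6 -0.07
axes x [-0.  0. -1.] y [ 0.31  -0.951 -0.   ] z [-0.951 -0.31  -0.   ]
SHIFT [-113.5 -699.  -511.3] then SPIN -1.256 (alt 1.886 )
```

```bash
python3 -m handwheel '[[[-12,0,0],-0.1256],[[-12,0,0],-0.1256],[[-12,0,0],-0.1256],[[-12,0,0],-0.1256],[[-12,0,0],-0.1256],[[-12,0,0],-0.1256],[[-12,0,0],-0.1256],[[-12,0,0],-0.1256],[[-12,0,0],-0.1256],[[-12,0,0],-0.1256]]' 0 25
python3 -m handwheel '[[[0,27,-42],0],[[0,27,-42],0],[[0,27,-42],0],[[0,27,-42],0],[[0,27,-42],0],[[0,27,-42],0],[[0,27,-42],0],[[0,27,-42],0],[[0,27,-42],0],[[0,27,-42],0]]'
python3 - <<'E'
from h import *
c=cam('wrist','w1.png'); plan(440,300,330,0)
E
```

```text
clock: 2.25
eef_pos: [170.3, -522.9, 336.9]
eef_rot: [-2.659, 1.571, 2.058]
wrist_force: [-0.5, -0.1, 0.4]
finger_gap: 94.2
clock: 3.5
eef_pos: [440.9, -101.4, 336.6]
eef_rot: [1.223, 1.57, -0.348]
wrist_force: [0.6, -0.3, -0.5]
finger_gap: 94.0
now [442.8 -97.8 336.4] yaw 0.002 F [ 1.9  1.7 -0.3] gap 94.3 t 3.5 j6 -0.3
axes x [ 0.001  0.001 -1.   ] y [1.    0.002 0.001] z [ 0.002 -1.    -0.001]
SHIFT [   6.9   -1.9 -397.8] then SPIN 0.002 (alt -3.139 )
```

View pics/w1.png

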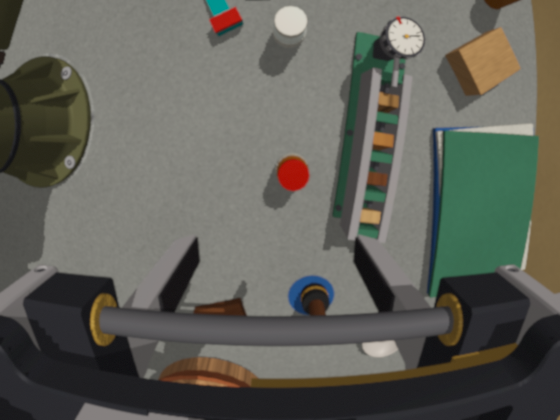

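The wrist view shows the clamp with its gauge at (404,37), test pieces at about (388,100), (383,140), (377,180), (370,216), and the mallet on the disc at (313,297). I'll measure the clamp from this depth map.

```bash
cat > rig.py <<'E'
from h import *
def rig(name,c=None):
    c=c or cam(name); P=cloud(c,name); z=P[...,2]
    m=(z>70)&(z<80)&(P[...,1]>-230)&(P[...,1]<80)&(P[...,0]>530)&(P[...,0]<650)
    n,l,st,ce=cv2.connectedComponentsWithStats(m.astype(np.uint8))
    for i in range(1,n):
        if st[i,4]>100: print(name,'rail',rect(P[l==i]),np.round(np.median(P[l==i],0),1),st[i,4])
    g=(z>108)&(z<125)&(P[...,1]>30)&(P[...,1]<130)&(P[...,0]>550)&(P[...,0]<650)
    q=P[g]; print('gauge',rect(q),np.round(q.mean(0),1),len(q))
    b=(abs(P[...,0]-590)<90)&(z>3)&(z<25)&(P[...,1]>-250)&(P[...,1]<130)
    hsv=cv2.cvtColor(c['pixels'],cv2.COLOR_RGB2HSV); gr=(abs(hsv[...,0].astype(int)-75)<20)&(hsv[...,1]>90)
    q=P[b&gr]; print('base',rect(q),len(q),np.round(np.median(q[:,2]),1))
    return c,P
if __name__=='__main__':
    for n in ['top','wrist']:
        c,P=rig(n)
        # profile along the rig's mid line
        yaw=-0.113; ex=np.array([np.cos(yaw),np.sin(yaw)]); ey=np.array([-ex[1],ex[0]])
        q=P[...,:2]-np.array([585.3,-76.7]); X=q@ex; Y=q@ey
        m=(abs(X)<9)&(abs(Y)<130)
        hs=[(int(k),np.round(np.median(P[m&(abs(Y-k)<1.5),2]))) for k in np.arange(-126,126,4) if (m&(abs(Y-k)<1.5)).any()]
        print([ (a,int(b)) for a,b in hs])
E
python3 rig.py
```

```text
top rail [585.4 -76.6 242.4  58.4  83.8] [596.9 -54.3  74.4] 988
gauge [604.4  86.8  53.7  54.6  89.8] [603.2  86.7 113. ] 445
base [591.5 -25.2 275.3  83.   83.9] 685 10.1
[(-126, 1), (-118, 69), (-114, 71), (-110, 72), (-106, 54), (-98, 44), (-94, 70), (-90, 70), (-86, 70), (-82, 38), (-78, 67), (-74, 59), (-70, 56), (-66, 53), (-62, 63), (-58, 73), (-54, 71), (-50, 56), (-46, 24), (-42, 48), (-38, 68), (-34, 69), (-30, 70), (-26, 70), (-22, 13), (-18, 34), (-14, 35), (-10, 23), (-6, 68), (-2, 72), (2, 72), (6, 58), (10, 31), (14, 51), (18, 68), (22, 67), (26, 69), (30, 68), (34, 63), (38, 22), (42, 54), (46, 14), (50, 61), (54, 72), (58, 69), (62, 71), (66, 26), (70, 53), (74, 69), (78, 71), (82, 69), (86, 69), (90, 67), (94, 21), (98, 54), (102, 86), (106, 43), (110, 72), (114, 77), (118, 71), (122, 86)]
wrist rail [584.1 -73.1 242.7  59.7  83.7] [581.4 -71.5  74.3] 3783
gauge [602.1  89.8  56.1  55.4  77.8] [601.   88.8 112.6] 1332
base [587.4 -33.5 295.1  82.4  83.6] 1871 9.7
[(-110, 70), (-106, 71), (-102, 57), (-90, 70), (-86, 69), (-82, 68), (-78, 67), (-74, 67), (-70, 57), (-66, 57), (-62, 58), (-58, 70), (-54, 71), (-50, 71), (-46, 45), (-42, 35), (-38, 60), (-34, 70), (-30, 69), (-26, 68), (-22, 67), (-18, 68), (-14, 57), (-10, 55), (-6, 57), (-2, 71), (2, 71), (6, 71), (10, 52), (14, 35), (18, 59), (22, 70), (26, 69), (30, 69), (34, 68), (38, 49), (42, 57), (46, 45), (50, 45), (54, 69), (58, 71), (62, 71), (66, 71), (70, 35), (74, 56), (78, 70), (82, 70), (86, 69), (90, 68), (94, 67), (98, 58), (102, 58), (106, 59), (110, 58), (114, 85), (118, 85), (122, 85)]
```

```bash
python3 -m handwheel '[[[0,0,-40],0],[[0,0,-40],0],[[0,0,-40],0],[[0,0,-40],0],[[0,0,-40],0],[[0,0,-40],0],[[0,0,-35],0],[[0,0,-30],0],[[0,0,0],0],[[0,0,0],0]]'
python3 - <<'E'
from h import *
c=cam('wrist','w2.png'); P=cloud(c,'wrist'); z=P[...,2]
m=(z>84)&(z<100)&(P[...,1]>200)&(P[...,1]<400)&(P[...,0]>380)&(P[...,0]<500)
n,l,st,ce=cv2.connectedComponentsWithStats(m.astype(np.uint8))
for i in range(1,n):
    if st[i,4]>30: print('head',rect(P[l==i]),np.round(np.median(P[l==i],0),1),st[i,4],np.round(ce[i]))
plan(439.5,367,110,0)
E
```

```text
clock: 4.9
eef_pos: [440.5, 200.9, 336.5]
eef_rot: [0.494, 1.571, -1.077]
wrist_force: [0.0, 0.1, 0.7]
finger_gap: 93.6
head [437.1 370.6  26.6  44.1  89.9] [437.7 370.1  90.9] 730 [275.  48.]
head [438.2 282.6  26.9  44.2  89.9] [437.6 283.2  90.9] 740 [275. 115.]
head [438.9 240.4  24.8  43.4  89.9] [438.8 241.1  91. ] 675 [276. 148.]
now [440.5 200.8 336.6] yaw -0.001 F [-0.  -0.3 -0.3] gap 93.9 t 5.0 j6 0.35
axes x [ 0. -0. -1.] y [ 1.    -0.001  0.   ] z [-0.001 -1.     0.   ]
SHIFT [ 226.6   -1.2 -166.2] then SPIN -0.001 (alt 3.14 )
```

The wrist and top cameras agree on relative positions: wedge to clamp matches within 0.5 mm. I'll grasp the wedge nearest the clamp by its head, with the jaws across x.

```bash
python3 -m handwheel '[[[30,0,-12],0],[[30,-1,-13],0],[[30,0,-13],0],[[30,0,0],0],[[30,0,0],0],[[30,0,0],0],[[30,0,0],0],[[26,0,0],0],[[13,0,0],0],[[13,0,0],0]]' 0 25
python3 -m handwheel '[[[0,0,0],0],[[0,0,0],0],[[0,0,0],0],[[0,0,0],0],[[0,0,0],0],[[0,0,0],0],[[0,0,0],0],[[-5,0,0],0],[[-10,0,0],0],[[-15,0,0],0]]' 255 25
python3 -m handwheel '[[[-30,0,0],0],[[-30,0,0],0],[[-30,0,0],0],[[-30,0,0],0],[[-30,0,25],0],[[-20,10,35],0],[[0,20,40],0.028],[[0,20,40],0.028],[[0,20,40],0.028],[[0,20,40],0.028]]'
python3 - <<'E'
from h import *
plan(585,-77,240,-.113)
E
```

```text
clock: 6.2
eef_pos: [439.8, 239.7, 74.5]
eef_rot: [1.994, 1.57, 0.422]
wrist_force: [0.5, -0.6, 0.0]
finger_gap: 93.8
clock: 7.45
eef_pos: [439.2, 240.0, 105.3]
eef_rot: [-1.135, 1.57, -2.706]
wrist_force: [0.7, -0.3, 0.4]
finger_gap: 43.8
clock: 8.7
eef_pos: [522.7, 15.5, 275.6]
eef_rot: [1.707, 1.57, 0.023]
wrist_force: [-0.6, -0.5, 0.1]
finger_gap: 43.4
now [522.7  15.5 275.6] yaw -0.113 F [-0.6 -0.5  0.1] gap 43.4 t 8.7 j6 0.07
axes x [ 0.001  0.    -1.   ] y [ 0.994 -0.113  0.001] z [-0.113 -0.994 -0.   ]
SHIFT [35.7 72.3 84.9] then SPIN 0.0 (alt -3.142 )
```

```bash
python3 -m handwheel '[[[0,20,30],0],[[0,20,30],0],[[0,20,30],0],[[0,12,20],0],[[0,0,15],0],[[0,0,5],0],[[0,0,0],0],[[0,0,0],0],[[0,0,0],0],[[0,0,0],0]]'
python3 - <<'E'
from rig import *
c=cam('wrist','w3.png'); c,P=rig('wrist',c)
yaw=-0.113; ex=np.array([np.cos(yaw),np.sin(yaw)]); ey=np.array([-ex[1],ex[0]])
q=P[...,:2]-np.array([584.1,-73.1]); X=q@ex; Y=q@ey; z=P[...,2]
m=(abs(X)<11)
print([(int(k),int(np.median(z[m&(abs(Y-k)<1)])),int((m&(abs(Y-k)<1)).sum())) for k in np.arange(-126,126,2) if (m&(abs(Y-k)<1)).any()])
# rail ends
r=(abs(abs(X)-25)<3)&(abs(z-75)<3)&(abs(Y)<160); print('rail ends',Y[r].min(),Y[r].max())
# rectified top-down image at z=72 plane, 3px/mm
Ys,Xs=np.mgrid[130:-130:-1/3.,-45:45:1/3.]
W=np.stack([584.1+Xs*ex[0]+Ys*ey[0],-73.1+Xs*ex[1]+Ys*ey[1],np.full_like(Xs,73)],-1)-c['xyz']
L=W@M(c['orientation']); a=L[...,0]/-L[...,2]; b=-L[...,1]/-L[...,2]; r=np.hypot(a,b); s=np.arctan(r)/r
K=c['mtx']; U=(K[0,0]*a*s+K[0,2]).astype(np.float32); V=(K[1,1]*b*s+K[1,2]).astype(np.float32)
o=cv2.remap(c['pixels'],U,V,cv2.INTER_CUBIC)[:,:,::-1]
o=cv2.rotate(o,cv2.ROTATE_90_CLOCKWISE)   # left = +? 
cv2.imwrite('pics/rect.png',np.vstack([o,cv2.resize(c['pixels'][:,:,::-1],(o.shape[1],int(o.shape[1]*.75)))[:320]]))
print(o.shape)
E
```

```text
clock: 9.95
eef_pos: [579.5, -120.0, 274.5]
eef_rot: [-2.481, 1.571, 2.12]
wrist_force: [0.4, 1.0, -0.6]
finger_gap: 43.9
wrist rail [585.5 -63.6 224.1  58.6  83.8] [587.  -58.5  74.6] 5085
gauge [601.2  72.5  22.8  54.6  84.2] [600.8  73.5 112.6] 791
base [588.7 -34.  293.8  82.   83.7] 2700 9.9
[(-106, 40, 17), (-94, 69, 36), (-92, 69, 23), (-90, 69, 32), (-88, 68, 52), (-86, 27, 52), (-84, 68, 47), (-82, 67, 69), (-80, 66, 63), (-78, 65, 39), (-76, 57, 6), (-74, 58, 9), (-72, 58, 10), (-70, 57, 9), (-68, 57, 9), (-66, 58, 10), (-64, 59, 2), (-62, 70, 8), (-60, 289, 79), (-58, 290, 175), (-56, 290, 156), (-54, 290, 166), (-52, 290, 189), (-50, 208, 367), (-48, 290, 206), (-46, 290, 205), (-44, 290, 149), (-42, 290, 138), (-40, 291, 145), (-38, 290, 197), (-36, 290, 190), (-34, 279, 757), (-32, 68, 37), (-30, 69, 70), (-28, 388, 838), (-26, 377, 245), (-24, 397, 3772), (-22, 378, 831), (-20, 377, 1150), (-18, 375, 524), (-16, 11, 34), (-14, 10, 17), (-12, 56, 23), (-10, 57, 12), (-8, 58, 6), (-6, 71, 19), (-4, 70, 38), (-2, 70, 36), (0, 70, 21), (2, 70, 37), (4, 70, 37), (6, 55, 72)
[... 188 characters left out ...]
67, 24), (36, 10, 32), (38, 10, 19), (40, 10, 34), (42, 54, 21), (44, 10, 29), (46, 54, 23), (48, 10, 34), (50, 61, 62), (52, 71, 38), (54, 71, 20), (56, 70, 36), (58, 71, 38), (60, 70, 37), (62, 71, 20), (66, 32, 17), (68, 41, 56), (70, 54, 37), (72, 62, 50), (74, 70, 44), (76, 70, 20), (78, 69, 38), (80, 69, 38), (82, 68, 20), (84, 68, 37), (86, 67, 35), (88, 67, 23), (90, 67, 18), (92, 56, 7), (94, 57, 14), (96, 57, 11), (98, 57, 11), (100, 59, 42), (102, 33, 40), (104, 57, 27), (106, 10, 33), (108, 50, 137), (110, 72, 25), (112, 71, 32), (114, 71, 37), (116, 72, 29), (118, 71, 31), (120, 78, 24), (122, 87, 13), (124, 87, 13)]
rail ends -102.35516650199686 121.51404071743049
(270, 780, 3)
```

View pics/rect.png

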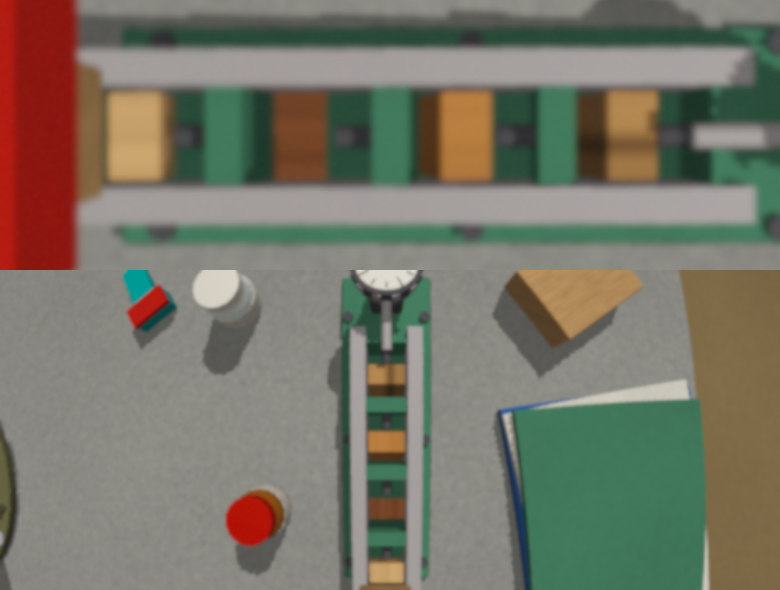

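The rectified view (3 px/mm, +y to the right) shows abutments at columns 205-245, 370-410 and 538-576. The test-piece tops start at about 438 and 606, with dark slots to the left of each. Slot origins therefore lie at Y = -98, -42, 14 and 70 along the clamp. I'll use the first three, away from the gauge.

```bash
cat > slots.py <<'E'
from h import *
yaw=-0.111
def slot(Y,dY=0,dX=0): return np.array([584.3,-73.1])+(Y+dY)*np.array([-np.sin(yaw),np.cos(yaw)])+dX*np.array([np.cos(yaw),np.sin(yaw)])
E
python3 - <<'E'
from slots import *
x,y=slot(-98,1.9); print(x,y); plan(x,y,112,yaw)
# wedge in hand: red stripe pixels near
c=cam('wrist'); P=cloud(c,'wrist'); h=c['pixels'].astype(int)
s=manip.read_state(); T=M(s['eef_rot'])
m=(h[...,0]>110)&(h[...,1]<60)&(h[...,2]<60)&(P[...,2]>250)&(P[...,2]<310)
q=(P[m]-s['eef_pos'])@T; print(len(q),np.round(np.percentile(q,[2,50,98],axis=0),1))
E
```

```text
573.6547913993006 -168.60858356109986
now [ 579.5 -120.1  274.5] yaw -0.112 F [-0.7 -0.9 -0.5] gap 43.6 t 10.0 j6 -0.15
axes x [ 0. -0. -1.] y [ 0.994 -0.111  0.   ] z [-0.111 -0.994  0.   ]
SHIFT [162.5  -0.4  48.8] then SPIN -0.001 (alt 3.141 )
2235 [[-17.5 -22.5 -13.2]
 [-14.   -1.4 -12.5]
 [  5.9  19.6  -6.8]]
```

```bash
python3 -m handwheel '[[[0,1,25],0],[[0,0,20],0],[[0,0,4.7],0],[[20,0,0],0],[[25,0,0],0],[[25,0,0],0],[[25,0,0],0],[[10,0,0],0],[[0,0,0],0],[[0,0,0],0]]'
python3 -m handwheel '[[[8,0,0],0],[[8,0,0],0],[[8,0,0],0],[[8,0,0],0],[[8,0,0],0],[[5,0,0],0],[[5,0,0],0],[[5,0,0],0],[[0,0,0],0],[[0,0,0],0]]'
```

```text
clock: 11.3
eef_pos: [575.3, -169.9, 170.6]
eef_rot: [1.367, 1.569, -0.316]
wrist_force: [0.1, 0.1, 0.7]
finger_gap: 43.4
clock: 12.55
eef_pos: [575.0, -169.9, 114.6]
eef_rot: [1.283, 1.57, -0.399]
wrist_force: [-0.3, -0.5, -1.2]
finger_gap: 43.8
```

No contact force with the blade 28 mm down in the slot, so it has entered. I'll release it and back away.

```bash
python3 -m handwheel '[[[3,0,0],0],[[0,0,0],0],[[0,0,0],0],[[0,0,0],0],[[0,0,0],0],[[-5,0,0],0],[[-20,0,0],0],[[-30,0,0],0],[[-30,0,0],0],[[-30,0,-20],0]]' 0
python3 -m handwheel '[[[-30,0,-30],0],[[-30,0,-30],0],[[0,0,-20],0],[[0,0,0],0],[[0,0,0],0],[[0,0,0],0],[[0,0,0],0],[[0,0,0],0],[[0,0,0],0],[[0,0,0],0]]' 0
python3 - <<'E'
from slots import *
c=cam('wrist','w4.png'); P=cloud(c,'wrist'); z=P[...,2]
m=(z>90)&(z<135)&(P[...,1]>-250)&(P[...,1]<40)&(P[...,0]>530)&(P[...,0]<640)
n,l,st,ce=cv2.connectedComponentsWithStats(m.astype(np.uint8))
for i in range(1,n):
    if st[i,4]>30: print('head',rect(P[l==i]),np.round(np.median(P[l==i],0),1),st[i,4],np.round(ce[i]))
print(slot(-98)); plan(439,280,120,0)
u,v=260,150
cv2.imwrite('pics/w4c.png',cv2.resize(c['pixels'][100:400,130:430,::-1],(600,600)))
E
```

```text
clock: 13.8
eef_pos: [577.0, -150.5, 227.8]
eef_rot: [1.02, 1.57, -0.664]
wrist_force: [-0.6, 0.0, -0.3]
finger_gap: 93.9
clock: 15.05
eef_pos: [586.1, -70.5, 286.4]
eef_rot: [-1.62, 1.571, 2.98]
wrist_force: [-0.6, -0.0, 0.3]
finger_gap: 93.8
head [ 573.8 -168.9   26.8   43.7   83.8] [ 574.2 -163.8  117.6] 1016 [276. 272.]
[ 573.44432422 -170.49689062]
now [586.1 -70.5 286.5] yaw -0.112 F [-0.2 -0.2 -0.1] gap 94.1 t 15.1 j6 -0.07
axes x [ 0. -0. -1.] y [ 0.994 -0.112  0.   ] z [-0.112 -0.994  0.   ]
SHIFT [ 166.4 -185.4 -331.8] then SPIN -0.112 (alt 3.03 )
```

View pics/w4c.png

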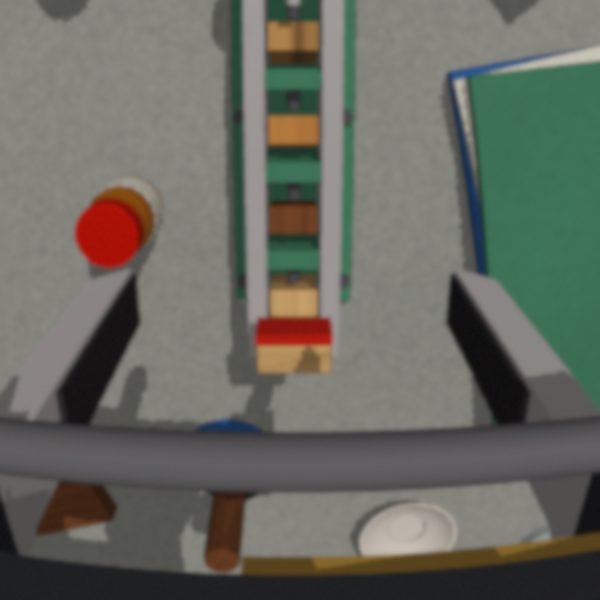

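The first wedge stands upright in the end bay: head at (293,345) in the crop, about 20 mm short, stripe towards the test piece. The mallet is on its disc. Now the second wedge, to the next bay.

```bash
python3 -m handwheel '[[[0,0,0],-0.112],[[0,-16,-39],0],[[0,-16,-39],0],[[0,-16,-39],0],[[0,-16,-39],0],[[0,-16,-39],0],[[0,-16,-39],0],[[0,-16,-39],0],[[0,-16,-39],0],[[0,-16,-39],0]]'
python3 -m handwheel '[[[30,-2,-2],0],[[35,0,0],0],[[35,0,0],0],[[35,0,0],0],[[30,0,0],0],[[20,0,0],0],[[10,0,0],0],[[0,0,0],0],[[0,0,0],0],[[0,0,0],0]]'
python3 - <<'E'
from h import *
plan(440,282.9,74,0)
E
```

```text
clock: 16.35
eef_pos: [441.4, 281.8, 286.6]
eef_rot: [2.065, 1.57, 0.494]
wrist_force: [0.7, -0.3, 0.6]
finger_gap: 93.8
clock: 17.6
eef_pos: [440.4, 282.7, 92.2]
eef_rot: [2.085, 1.57, 0.514]
wrist_force: [0.1, 0.3, 0.1]
finger_gap: 93.9
now [440.4 282.7  92.2] yaw -0.0 F [0.1 0.3 0.1] gap 93.9 t 17.6 j6 0.5
axes x [ 0.001  0.001 -1.   ] y [ 1.    -0.     0.001] z [-0.    -1.    -0.001]
SHIFT [18.2 -0.4 -0.2] then SPIN -0.0 (alt 3.142 )
```

```bash
python3 -m handwheel '[[[10,0,0],0],[[8,0,0],0],[[0,0,0],0],[[0,0,0],0],[[0,0,0],0],[[0,0,0],0],[[0,0,0],0],[[0,0,0],0],[[0,0,0],0],[[-10,0,0],0]]' 255 25
sleep 0; python3 -m handwheel '[[[-15,0,0],0],[[-30,0,0],0],[[-30,0,0],0],[[-30,0,0],0],[[-30,0,0],0],[[-20,14,35],0],[[0,14,40],0],[[0,14,40],0],[[0,14,40],0],[[0,14,40],0]]'
python3 -m handwheel '[[[0,14,40],0],[[0,14,40],0],[[0,14,40],0],[[0,14,40],0],[[0,14,36],0],[[0,0.8,5.7],0],[[0,0,0],0.111],[[0,0,0],0],[[0,0,0],0],[[0,0,0],0]]'
python3 - <<'E'
from slots import *
x,y=slot(-42,1,1.4); plan(x,y,172,yaw)
c=cam('wrist'); P=cloud(c,'wrist'); h=c['pixels'].astype(int)
s=manip.read_state(); T=M(s['eef_rot'])
q=(P-s['eef_pos'])@T
m=(h[...,0]>110)&(h[...,1]<60)&(h[...,2]<60)&(abs(q[...,0])<30)
print(np.round(np.percentile(q[m],[2,50,98],axis=0),1))
E
```

```text
clock: 18.85
eef_pos: [439.7, 282.3, 83.2]
eef_rot: [-1.062, 1.569, -2.633]
wrist_force: [-0.3, 0.3, -1.0]
finger_gap: 44.0
clock: 20.1
eef_pos: [510.3, 86.2, 239.6]
eef_rot: [1.686, 1.57, 0.116]
wrist_force: [0.7, -0.6, -0.4]
finger_gap: 43.8
clock: 21.35
eef_pos: [580.9, -113.8, 238.7]
eef_rot: [1.633, 1.571, -0.047]
wrist_force: [0.2, -0.2, -0.1]
finger_gap: 43.9
now [ 580.9 -113.8  238.7] yaw -0.109 F [ 0.2 -0.2 -0.1] gap 43.9 t 21.4 j6 -0.15
axes x [ 0. -0. -1.] y [ 0.994 -0.109  0.   ] z [-0.109 -0.994 -0.   ]
SHIFT [66.7  0.3  0.2] then SPIN 0.002 (alt -3.14 )
[[-18.5 -22.5 -13.3]
 [-14.9  -1.4 -12.7]
 [  5.1  19.6  -6.8]]
```

```bash
python3 -m handwheel '[[[20,0,0],0],[[25,0,0],0],[[20,0,0],0],[[12,0,0],0],[[12,0,0],0],[[12,0,0],0],[[10,0,0],0],[[10,0,0],0],[[3.5,0,0],0],[[0,0,0],0]]'
python3 - <<'E'
from h import *
plan(440,371,74,0)
E
```

```text
clock: 22.65
eef_pos: [580.9, -114.1, 113.9]
eef_rot: [-2.022, 1.571, 2.58]
wrist_force: [-0.4, 0.2, -1.0]
finger_gap: 43.9
now [ 580.9 -114.1  113.9] yaw -0.111 F [-0.4  0.2 -1. ] gap 43.9 t 22.6 j6 -0.14
axes x [-0.  0. -1.] y [ 0.994 -0.111 -0.   ] z [-0.111 -0.994 -0.   ]
SHIFT [  39.9 -193.8 -466.6] then SPIN -0.111 (alt 3.031 )
```

```bash
python3 -m handwheel '[[[2,0,0],0],[[0,0,0],0],[[0,0,0],0],[[0,0,0],0],[[0,0,0],0],[[-5,0,0],0],[[-20,0,0],0],[[-30,0,0],0],[[-40,0,0],0],[[-40,0,0],0]]' 0
python3 -m handwheel '[[[0,0,0],-0.111],[[0,-14,-48],0],[[0,-14,-48],0],[[0,-14,-48],0],[[0,-14,-48],0],[[0,-14,-48],0],[[0,-14,-48],0],[[0,-14,-48],0],[[0,-14,-48],0],[[0,-14,-48],0]]'
python3 -m handwheel '[[[0,-14,-48],0],[[0,-1,-5],0],[[35,0,0],0],[[35,0,0],0],[[35,0,0],0],[[25,0,0],0],[[10,0,0],0],[[0,0,0],0],[[0,0,0],0],[[0,0,0],0]]'
python3 - <<'E'
from h import *
plan(440,371,74,0)
E
```

```text
clock: 23.9
eef_pos: [580.7, -114.1, 248.6]
eef_rot: [1.597, 1.571, -0.084]
wrist_force: [-0.0, 0.5, 0.8]
finger_gap: 94.0
clock: 25.15
eef_pos: [454.2, 319.4, 247.5]
eef_rot: [2.009, 1.57, 0.438]
wrist_force: [1.1, -0.9, -1.0]
finger_gap: 94.2
clock: 26.4
eef_pos: [440.2, 371.0, 107.9]
eef_rot: [2.212, 1.569, 0.641]
wrist_force: [0.2, -0.5, -0.7]
finger_gap: 93.7
now [440.2 371.  107.9] yaw -0.0 F [ 0.2 -0.5 -0.7] gap 93.7 t 26.4 j6 0.64
axes x [ 0.001  0.001 -1.   ] y [ 1.    -0.     0.001] z [-0.    -1.    -0.001]
SHIFT [33.9 -0.2  0. ] then SPIN -0.0 (alt 3.142 )
```

```bash
python3 -m handwheel '[[[20,0,0],0],[[14,0,0],0],[[0,0,0],0],[[0,0,0],0],[[0,0,0],0],[[0,0,0],0],[[0,0,0],0],[[0,0,0],0],[[0,0,0],0],[[0,0,0],0]]' 255 25
python3 -m handwheel '[[[-15,0,0],0],[[-30,0,0],0],[[-30,0,0],0],[[-30,0,0],0],[[-30,0,0],0],[[-30,14,35],0],[[0,14,40],0],[[0,14,40],0],[[0,14,40],0],[[0,14,40],0]]'
python3 -m handwheel '[[[0,14,40],0],[[0,14,40],0],[[0,14,40],0],[[0,14,40],0],[[0,14,40],0],[[0,7,34],0],[[0,0,0],0.111],[[0,0,0],0],[[0,0,0],0],[[0,0,0],0]]'
python3 - <<'E'
from slots import *
x,y=slot(14,1,1.4); plan(x,y,172,yaw)
c=cam('wrist'); P=cloud(c,'wrist'); h=c['pixels'].astype(int)
s=manip.read_state(); T=M(s['eef_rot'])
q=(P-s['eef_pos'])@T
m=(h[...,0]>110)&(h[...,1]<60)&(h[...,2]<60)&(abs(q[...,0])<30)&(abs(q[...,2])<30)
print(np.round(np.percentile(q[m],[2,50,98],axis=0),1))
E
```

```text
clock: 27.65
eef_pos: [440.1, 371.0, 73.5]
eef_rot: [2.24, 1.57, 0.669]
wrist_force: [-1.3, -1.3, 5.6]
finger_gap: 43.4
clock: 28.9
eef_pos: [510.1, 174.5, 238.8]
eef_rot: [1.846, 1.57, 0.275]
wrist_force: [-0.2, -0.2, -1.3]
finger_gap: 43.5
clock: 30.15
eef_pos: [586.8, -57.8, 238.2]
eef_rot: [1.47, 1.571, -0.21]
wrist_force: [0.6, 0.3, -0.3]
finger_gap: 43.7
now [586.8 -57.8 238.2] yaw -0.109 F [ 0.6  0.3 -0.3] gap 43.7 t 30.1 j6 -0.05
axes x [ 0. -0. -1.] y [ 0.994 -0.109  0.   ] z [-0.109 -0.994  0.   ]
SHIFT [66.2  0.6  0.5] then SPIN 0.002 (alt -3.14 )
[[-18.5 -22.6 -13. ]
 [-14.9  -1.4 -12.3]
 [  4.8  19.7  -6.8]]
```

```bash
python3 -m handwheel '[[[20,0.6,0.5],0],[[25,0,0],0],[[20,0,0],0],[[12,0,0],0],[[12,0,0],0],[[12,0,0],0],[[10,0,0],0],[[10,0,0],0],[[3,0,0],0],[[0,0,0],0]]'
python3 -m handwheel '[[[2,0,0],0],[[0,0,0],0],[[0,0,0],0],[[0,0,0],0],[[0,0,0],0],[[-5,0,0],0],[[-20,0,0],0],[[-30,0,0],0],[[-40,0,0],0],[[-40,0,0],0]]' 0
python3 -m handwheel '[[[-15,-15,20],0],[[0,-15,20],0],[[0,-15,20],0],[[0,-15,20],0],[[0,-15,20],0],[[0,0,0],0],[[0,0,0],0],[[0,0,0],0],[[0,0,0],0],[[0,0,0],0]]'
cat > look.py <<'E'
from slots import *
import sys
def heads(n='wrist'):
    c=cam(n); P=cloud(c,n); z=P[...,2]
    m=(z>88)&(z<135)&(P[...,1]>-250)&(P[...,1]<45)&(P[...,0]>550)&(P[...,0]<620)
    k,l,st,ce=cv2.connectedComponentsWithStats(m.astype(np.uint8))
    for i in range(1,k):
        if st[i,4]>30: print(n,'head',rect(P[l==i]),'top z',np.round(np.percentile(P[l==i][:,2],90),1),st[i,4],np.round(ce[i]))
    return c,P
def mallet(c,P,n):
    z=P[...,2]
    for t in ['mallet','pad']:
        for d in manip.cut_out(t,n)[:2]:
            r=d['region']; q=P[r]; print(n,t,round(d['confidence'],2),np.round(d['centre']),'z',np.round(np.percentile(q[:,2],[5,95]),0))
    hsv=cv2.cvtColor(c['pixels'],cv2.COLOR_RGB2HSV)
    near=(abs(P[...,0]-490)<110)&(abs(P[...,1]+315)<100)
    b=near&(abs(hsv[...,0].astype(int)-108)<12)&(hsv[...,1]>130)&(abs(z)<8)
    if b.any(): (x,y),r=cv2.minEnclosingCircle(P[b][:,:2].astype(np.float32)); print(n,'pad circle',round(x,1),round(y,1),'r',round(r,1))
    t=near&(z>122)&(z<140)
    if t.any(): print(n,'handle top',np.round(P[t].mean(0),1),rect(P[t]),t.sum())
if __name__=='__main__':
    for n in ['wrist','top']:
        c,P=heads(n); mallet(c,P,n)
        cv2.imwrite(f'pics/{sys.argv[1]}_{n}.png',c['pixels'][:,:,::-1])
    plan(495,-315,240,0)
E
python3 look.py a
```

```text
clock: 31.45
eef_pos: [587.4, -58.7, 113.8]
eef_rot: [-1.982, 1.571, 2.619]
wrist_force: [0.2, 0.9, -0.7]
finger_gap: 43.9
clock: 32.7
eef_pos: [587.3, -58.7, 248.6]
eef_rot: [1.41, 1.571, -0.272]
wrist_force: [-0.3, -0.2, 1.1]
finger_gap: 94.0
clock: 33.95
eef_pos: [502.0, -149.6, 261.9]
eef_rot: [-2.084, 1.571, 2.518]
wrist_force: [-0.1, -0.9, 1.1]
finger_gap: 93.9
wrist head [596.4  37.2  15.8   5.6  80.1] top z 89.6 38 [346.  12.]
wrist head [585.9 -59.2  27.   44.7  83.3] top z 119.0 1307 [352.  98.]
wrist head [ 579.9 -114.2   25.8   45.1   85.1] top z 118.8 1268 [350. 154.]
wrist head [ 573.9 -169.5   26.3   45.3   83.7] top z 118.7 1329 [348. 206.]
wrist mallet 0.88 [292. 297.] z [nan nan]
wrist pad circle 500.5 -328.1 r 41.1
wrist handle top [ 505.9 -329.7  129.5] [ 505.4 -329.8    8.9   22.3   82.5] 91
top head [587.5 -62.   26.3  45.1  83.6] top z 121.3 222 [288. 201.]
top head [ 580.7 -117.4   26.6   44.3   83. ] top z 121.2 236 [311. 203.]
top mallet 0.65 [404. 235.] z [nan nan]
top mallet 0.43 [303. 255.] z [nan nan]
top pad 0.51 [401. 245.] z [-3.  7.]
top pad circle 498.9 -344.6 r 37.7
top handle top [ 506.5 -327.   129.6] [ 506.8 -327.4   21.4   24.4   70. ] 93
now [ 501.8 -149.8  262. ] yaw -0.111 F [-0.6 -0.9 -0.4] gap 94.1 t 34.2 j6 -0.25
axes x [ 0. -0. -1.] y [ 0.994 -0.111  0.   ] z [-0.111 -0.994  0.   ]
SHIFT [ 22.   11.5 164.9] then SPIN -0.111 (alt 3.031 )
```

View pics/a_wrist.png

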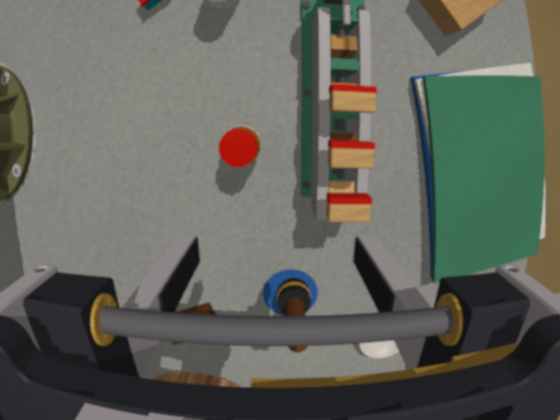

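All three wedges stand in their bays, heads at (353,98), (351,154) and (348,207), with stripes towards the test pieces. The mallet stands on the disc at (292,295). I'll move nearer to it and measure again.

```bash
python3 -m handwheel '[[[0,0,0],-0.111],[[0,0,25],0],[[0,0,30],0],[[0,0,25],0],[[0,3,10],0],[[0,0,0],0],[[0,0,0],0],[[0,0,0],0],[[0,0,0],0],[[0,0,0],0]]'
python3 - <<'E'
from look import *
c=cam('wrist','m1.png'); P=cloud(c,'wrist'); mallet(c,P,'wrist')
z=P[...,2]; near=(abs(P[...,0]-505)<60)&(abs(P[...,1]+328)<60)
for a,b in [(122,140),(60,120),(20,45)]:
    t=near&(z>a)&(z<b); print(a,b,rect(P[t]) if t.any() else 0,t.sum())
plan(505,-328,240,0)
E
```

```text
clock: 35.5
eef_pos: [504.8, -239.6, 262.0]
eef_rot: [1.336, 1.571, -0.235]
wrist_force: [0.3, 0.3, -0.0]
finger_gap: 94.2
wrist mallet 0.56 [276. 248.] z [nan nan]
wrist mallet 0.5 [261. 233.] z [nan nan]
wrist pad 0.69 [359. 300.] z [ 4. 22.]
wrist pad 0.65 [261. 233.] z [nan nan]
wrist pad circle 501.3 -328.2 r 40.7
wrist handle top [ 506.1 -321.7  128.9] [ 506.  -323.1   24.4   23.7   54.8] 443
122 140 [ 506.  -323.1   24.4   23.7   54.8] 443
60 120 [ 507.1 -316.8   12.5   25.1   83.2] 436
20 45 [ 506.4 -321.2   42.5   47.    88.8] 694
now [ 504.8 -239.8  262. ] yaw 0.0 F [ 0.4  0.1 -0.7] gap 93.7 t 35.6 j6 -0.51
axes x [-0. -0. -1.] y [ 1.  0. -0.] z [ 0. -1.  0.]
SHIFT [22.   0.2 88.2] then SPIN 0.0 (alt -3.142 )
```

View pics/m1.png

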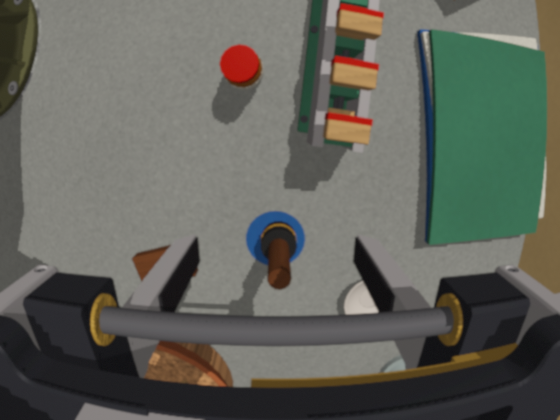

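```bash
python3 -m handwheel '[[[0,1.7,25],0],[[0,0,30],0],[[0,0,22],0],[[0,0,8],0],[[20,0,0],0],[[35,0,0],0],[[35,0,0],0],[[35,0,0],0],[[25,0,0],0],[[15,0,0],0]]' 0 50
python3 -m handwheel '[[[5,0,0],0],[[0,0,0],0],[[0,0,0],0],[[0,0,0],0],[[0,0,0],0],[[0,0,0],0],[[0,0,0],0],[[0,0,0],0],[[0,0,0],0],[[0,0,0],0]]' 255 50
python3 - <<'E'
from slots import *
plan(*slot(-98,0,1.4),215,yaw)
E
```

```text
clock: 36.9
eef_pos: [506.4, -324.2, 95.8]
eef_rot: [-2.287, 1.57, 2.425]
wrist_force: [0.5, 0.3, 0.5]
finger_gap: 93.9
clock: 38.15
eef_pos: [506.5, -324.8, 91.9]
eef_rot: [-2.406, 1.571, 2.306]
wrist_force: [-1.4, 0.9, -1.7]
finger_gap: 25.3
now [ 506.5 -324.8   91.9] yaw 0.0 F [-1.4  0.9 -1.7] gap 25.3 t 38.1 j6 -0.63
axes x [-0.  0. -1.] y [ 1.  0. -0.] z [ 0. -1. -0.]
SHIFT [-123.1   68.3 -154.1] then SPIN 0.111 (alt -3.031 )
```

```bash
python3 -m handwheel '[[[-15,0,0],0],[[-30,0,0],0],[[-35,0,0],0],[[-35,0,0],0],[[-25,0,0],0],[[0,17,-40],0],[[0,17,-40],0],[[0,17,-40],0],[[0,17,-34],0],[[0,0,0],0]]'
python3 -m handwheel '[[[0,0,0],0],[[8,0,0],0],[[4,0,0],0],[[3,0,0],0],[[3,0,0],0],[[3,0,0],0],[[3,0,0],0],[[3,0,0],0],[[3,0,0],0],[[0,0,0],0]]'
python3 - <<'E'
from slots import *
plan(*slot(-98,0,1.4),191,yaw)
E
```

```text
clock: 39.4
eef_pos: [575.2, -168.7, 232.7]
eef_rot: [1.747, 1.57, 0.18]
wrist_force: [-0.6, -1.0, -2.7]
finger_gap: 25.3
clock: 40.65
eef_pos: [574.6, -170.8, 201.8]
eef_rot: [1.679, 1.571, 0.108]
wrist_force: [0.1, -0.9, -2.0]
finger_gap: 25.5
now [ 574.6 -170.8  201.8] yaw -0.0 F [ 0.1 -0.9 -2. ] gap 25.5 t 40.6 j6 -0.35
axes x [ 0.  0. -1.] y [ 1. -0.  0.] z [-0. -1. -0.]
SHIFT [10.8  0.3 -0.2] then SPIN 0.111 (alt -3.031 )
```

```bash
python3 -m handwheel '[[[2,0,0],0],[[2,0,0],0],[[2,0,0],0],[[2,0,0],0],[[1,0,0],0],[[1,0,0],0],[[0,0,0],0],[[0,0,0],0],[[0,0,0],0],[[0,0,0],0]]'
python3 -m handwheel '[[[1,0,0],0],[[1,0,0],0],[[0.5,0,0],0],[[0.5,0,0],0],[[0,0,0],0],[[0,0,0],0],[[0,0,0],0],[[0,0,0],0],[[0,0,0],0],[[0,0,0],0]]'
```

```text
clock: 41.9
eef_pos: [574.8, -170.9, 192.4]
eef_rot: [1.249, 1.57, -0.322]
wrist_force: [-0.5, -0.2, 6.4]
finger_gap: 25.8
clock: 43.15
eef_pos: [575.0, -170.9, 190.7]
eef_rot: [1.231, 1.568, -0.34]
wrist_force: [-2.1, 0.5, 15.8]
finger_gap: 25.8
```

```bash
python3 -m handwheel '[[[1,0,0],0],[[1,0,0],0],[[1,0,0],0],[[0,0,0],0],[[0,0,0],0],[[0,0,0],0],[[0,0,0],0],[[0,0,0],0],[[0,0,0],0],[[0,0,0],0]]'
python3 - <<'E'
from slots import *
plan(*slot(-42,0,1.4),232,yaw)
E
```

```text
clock: 44.4
eef_pos: [575.4, -171.1, 190.5]
eef_rot: [1.198, 1.565, -0.372]
wrist_force: [-8.3, 2.8, 36.1]
finger_gap: 25.4
now [ 575.4 -171.1  190.5] yaw 0.0 F [-8.3  2.8 36.1] gap 25.4 t 44.4 j6 -0.35
axes x [ 0.005 -0.002 -1.   ] y [1.    0.    0.005] z [ 0.    -1.     0.002]
SHIFT [-41.6   5.8 -56. ] then SPIN 0.111 (alt -3.03 )
```

Force rises steeply with no travel at face height 98.5 mm, so that wedge is home. On to the next one.

```bash
python3 -m handwheel '[[[-20,0,0],0],[[-26,0,0],0],[[0,2,-20],0],[[0,2,-20],0],[[0,2,-16],0],[[0,0,0],0],[[8,0,0],0],[[6,0,0],0],[[4,0,0],0],[[3,0,0],0]]'
python3 -m handwheel '[[[3,0,0],0],[[3,0,0],0],[[3,0,0],0],[[3,0,0],0],[[3,0,0],0],[[2,0,0],0],[[2,0,0],0],[[2,0,0],0],[[2,0,0],0],[[0,0,0],0]]'
python3 -m handwheel '[[[1,0,0],0],[[0.5,0,0],0],[[0.5,0,0],0],[[0,0,0],0],[[0,0,0],0],[[0,0,0],0],[[0,0,0],0],[[0,0,0],0],[[0,0,0],0],[[0,0,0],0]]'
```

```text
clock: 45.65
eef_pos: [580.5, -115.0, 210.6]
eef_rot: [-1.849, 1.571, 2.863]
wrist_force: [-0.7, -0.3, -3.0]
finger_gap: 25.4
clock: 46.9
eef_pos: [581.1, -115.0, 190.5]
eef_rot: [1.26, 1.568, -0.311]
wrist_force: [-5.3, 0.5, 22.0]
finger_gap: 25.8
clock: 48.15
eef_pos: [581.2, -115.1, 190.5]
eef_rot: [1.261, 1.566, -0.31]
wrist_force: [-12.0, 1.9, 37.6]
finger_gap: 25.3
```

```bash
python3 -m handwheel '[[[-20,0,0],0],[[-26,0,0],0],[[0,2,-20],0],[[0,2,-20],0],[[0,2,-16],0],[[0,0,0],0],[[8,0,0],0],[[6,0,0],0],[[4,0,0],0],[[3,0,0],0]]'
python3 -m handwheel '[[[3,0,0],0],[[3,0,0],0],[[3,0,0],0],[[3,0,0],0],[[3,0,0],0],[[2,0,0],0],[[2,0,0],0],[[2,0,0],0],[[2,0,0],0],[[0,0,0],0]]'
python3 -m handwheel '[[[1,0,0],0],[[0.5,0,0],0],[[0.5,0,0],0],[[0,0,0],0],[[0,0,0],0],[[0,0,0],0],[[0,0,0],0],[[0,0,0],0],[[0,0,0],0],[[0,0,0],0]]'
python3 -m handwheel '[[[-20,0,0],0],[[-30,0,0],0],[[0,-10,20],0],[[0,-15,30],0],[[0,-15,30],0],[[0,-15,30],0],[[0,-15,30],0],[[0,-10,20],0],[[0,0,0],0],[[0,0,0],0]]'
python3 - <<'E'
from look import *
heads('top'); c,P=heads('wrist'); cv2.imwrite('pics/d.png',c['pixels'][:,:,::-1])
mallet(c,P,'wrist')
plan(501.3,-330.2,93,0)
E
```

```text
clock: 49.4
eef_pos: [586.5, -59.0, 210.6]
eef_rot: [-1.752, 1.571, 2.96]
wrist_force: [0.2, -0.3, -2.1]
finger_gap: 26.0
clock: 50.65
eef_pos: [587.0, -58.9, 190.5]
eef_rot: [1.342, 1.568, -0.229]
wrist_force: [-6.0, 0.1, 23.2]
finger_gap: 25.2
clock: 51.9
eef_pos: [587.2, -59.0, 190.5]
eef_rot: [1.351, 1.566, -0.22]
wrist_force: [-11.4, -0.1, 37.9]
finger_gap: 25.0
clock: 53.15
eef_pos: [506.3, -218.5, 235.1]
eef_rot: [-2.22, 1.569, 2.493]
wrist_force: [-0.5, 0.8, -2.9]
finger_gap: 25.4
top head [587.9 -62.2  26.   44.4  84.6] top z 101.8 212 [287. 202.]
top head [ 581.3 -117.6   26.5   44.    83.5] top z 102.2 218 [311. 204.]
top head [ 575.4 -173.5   26.8   44.5   83.3] top z 102.2 211 [335. 206.]
wrist head [586.6 -59.1  27.5  44.9  83.5] top z 99.8 1290 [361.  38.]
wrist head [ 580.2 -114.8   27.    44.8   83.4] top z 99.7 1295 [355.  93.]
wrist head [ 574.5 -170.3   26.7   45.5   84.4] top z 99.7 1249 [348. 150.]
wrist mallet 0.77 [273. 243.] z [nan nan]
now [ 506.7 -218.2  235.7] yaw 0.001 F [ 0.   0.5 -3.3] gap 25.5 t 53.4 j6 -0.47
axes x [-0.  0. -1.] y [ 1.     0.001 -0.   ] z [ 0.001 -1.    -0.   ]
SHIFT [142.7  -5.5 112. ] then SPIN 0.001 (alt -3.141 )
```

View pics/d.png

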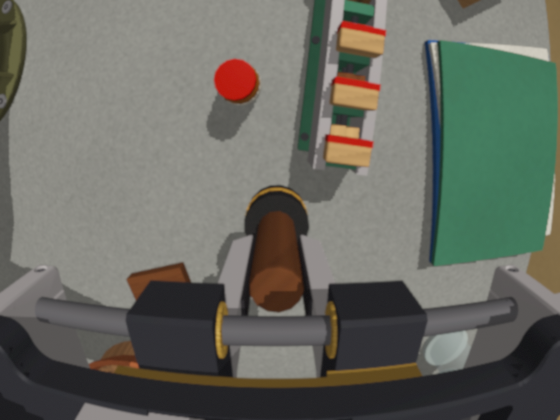

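All heads sit at the same height (99.7 mm; home is 99), so the three wedges are home. Now I'll set the mallet back on its disc.

```bash
python3 -m handwheel '[[[0,-5.3,30],0],[[0,0,30],0],[[0,0,30],0],[[0,0,22],0],[[20,0,0],0],[[30,0,0],0],[[30,0,0],0],[[25,0,0],0],[[15,0,0],0],[[10,0,0],0]]'
python3 -m handwheel '[[[4,0,0],0],[[4,0,0],0],[[2,0,0],0],[[1.5,0,0],0],[[1.5,0,0],0],[[0.7,0,0],0],[[0.3,0,0],0],[[0,0,0],0],[[0,0,0],0],[[0,0,0],0]]'
python3 - <<'E'
from h import *
plan(501.5,-330.2,92,0)
E
```

```text
clock: 54.6
eef_pos: [501.4, -330.7, 105.6]
eef_rot: [-2.974, 1.571, 1.739]
wrist_force: [0.2, 0.3, -2.3]
finger_gap: 25.2
clock: 55.85
eef_pos: [501.2, -330.8, 92.0]
eef_rot: [0.765, 1.571, -0.805]
wrist_force: [-0.2, -0.4, -3.1]
finger_gap: 25.7
now [ 501.2 -330.8   92. ] yaw -0.0 F [-0.2 -0.4 -3.1] gap 25.7 t 55.9 j6 -0.64
axes x [ 0. -0. -1.] y [ 1. -0.  0.] z [-0. -1.  0.]
SHIFT [-0.   0.3 -0.6] then SPIN -0.0 (alt 3.142 )
```

```bash
python3 -m handwheel '[[[0.5,0,0],0],[[0.5,0,0],0],[[0,0,0],0],[[0,0,0],0],[[0,0,0],0],[[0,0,0],0],[[0,0,0],0],[[0,0,0],0],[[0,0,0],0],[[0,0,0],0]]'
python3 -m handwheel '[[[0,0,0],0],[[0,0,0],0],[[0,0,0],0],[[0,0,0],0],[[0,0,0],0],[[-10,0,0],0],[[-20,0,0],0],[[-30,0,0],0],[[-40,0,0],0],[[-40,0,0],0]]' 0
python3 -m handwheel '[[[-30,0,0],0],[[0,0,-25],0],[[0,0,-30],0],[[0,0,-25],0],[[0,0,-10],0],[[0,0,0],0],[[0,0,0],0],[[0,0,0],0],[[0,0,0],0],[[0,0,0],0]]'
python3 - <<'E'
from look import *
c=cam('wrist'); P=cloud(c,'wrist'); mallet(c,P,'wrist')
plan(585,-5,262,0)
E
```

```text
clock: 57.1
eef_pos: [501.4, -330.9, 91.6]
eef_rot: [0.872, 1.57, -0.698]
wrist_force: [-1.4, 2.3, 4.4]
finger_gap: 25.6
clock: 58.35
eef_pos: [501.1, -330.7, 233.0]
eef_rot: [0.981, 1.57, -0.59]
wrist_force: [-0.6, 0.6, -0.2]
finger_gap: 94.0
clock: 59.6
eef_pos: [501.2, -241.0, 260.8]
eef_rot: [-2.032, 1.571, 2.68]
wrist_force: [0.1, -1.1, -0.0]
finger_gap: 93.9
wrist mallet 0.83 [274. 255.] z [nan nan]
wrist mallet 0.41 [358.  27.] z [ 81. 100.]
wrist pad 0.78 [280. 227.] z [nan nan]
wrist pad 0.39 [357.  24.] z [ 82. 100.]
wrist pad circle 501.5 -328.1 r 40.7
wrist handle top [ 499.8 -327.8  128.8] [ 499.5 -329.6   24.4   24.5   36.8] 445
now [ 501.2 -240.8  260.9] yaw -0.0 F [ 0.1 -0.   0.1] gap 94.2 t 59.8 j6 -0.51
axes x [-0.  0. -1.] y [ 1. -0. -0.] z [-0. -1. -0.]
SHIFT [  -1.1   83.8 -235.9] then SPIN -0.0 (alt 3.142 )
```

The mallet stands within 2 mm of the disc centre. Next, a near look at the gauge.

```bash
python3 -m handwheel '[[[0,12,-30],0],[[0,12,-30],0],[[0,12,-30],0],[[0,12,-30],0],[[0,12,-30],0],[[0,12,-30],0],[[0,12,-30],0],[[0,12,-20],0],[[0,3,-6],0],[[0,0,0],0]]'
cat > gauge.py <<'E'
from h import *
import sys
def look(n,save=None):
    c=cam(n); P=cloud(c,n); z=P[...,2]; h=c['pixels'].astype(int)
    g=(z>106)&(z<122)&(P[...,1]>40)&(P[...,1]<135)&(P[...,0]>555)&(P[...,0]<650)
    (x,y),r=cv2.minEnclosingCircle(P[g][:,:2].astype(np.float32)); ctr=np.array([x,y])
    m=P[g].mean(0); print(n,'circle',np.round([x,y,r],1),'mean',np.round(m,1),'n',g.sum())
    # rectify at dial plane
    yy,xx=np.mgrid[34:-34:-.1,-34:34:.1]
    W=np.stack([x+xx,y+yy,np.full_like(xx,112.)],-1)-c['xyz']; L=W@M(c['orientation'])
    a=L[...,0]/-L[...,2]; b=L[...,1]/L[...,2]; r=np.hypot(a,b); s=np.arctan(r)/r if n=='wrist' else 1
    K=c['mtx']; o=cv2.remap(c['pixels'],(K[0,0]*a*s+K[0,2]).astype(np.float32),(K[1,1]*b*s+K[1,2]).astype(np.float32),cv2.INTER_CUBIC)
    if save: cv2.imwrite('pics/'+save,cv2.resize(o[:,:,::-1],(560,560)))
    o=o.astype(int); R_,G,B=o[...,0],o[...,1],o[...,2]; rad=np.hypot(xx,yy)
    white=(o.min(-1)>120); 
    wc=None
    hull=cv2.convexHull(np.stack([xx[white&(rad<30)],yy[white&(rad<30)]],-1).astype(np.float32)); (cx,cy),cr=cv2.minEnclosingCircle(hull)
    print('dial centre off',np.round([cx,cy,cr],1))
    for d in ((0,0),(cx,cy)):
        X,Y=xx-d[0],yy-d[1]; rr=np.hypot(X,Y); A=np.arctan2(Y,X)
        red=(R_>130)&(G<80)&(B<80)&(rr>14)&(rr<28)
        za=np.angle(np.exp(1j*A[red]).mean()) if red.any() else None
        dark=(o.max(-1)<110)
        ring=[]
        for t in np.arange(-180,180,1.5):
            q=(abs(np.angle(np.exp(1j*(A-np.radians(t)))))<.02)&(rr>6)&(rr<17); ring.append(dark[q].mean())
        ring=np.array(ring); ts=np.radians(np.arange(-180,180,1.5)); w=np.clip(ring-0.5*ring.max(),0,None)
        na=np.angle((w*np.exp(1j*ts)).sum())
        print('zero',za,'needle',na,'cw turn',(za-na) if za is not None else None,'peak',ring.max())
if __name__=='__main__': look('wrist',sys.argv[1]); look('top'); plan(603.5,88,105,0)
E
python3 gauge.py g1.png
```

```text
clock: 61.0
eef_pos: [600.2, -5.1, 260.8]
eef_rot: [-1.278, 1.57, -2.849]
wrist_force: [1.0, 0.2, 0.1]
finger_gap: 93.8
wrist circle [602.5  89.9  28.8] mean [602.5  89.7 112.9] n 2604
dial centre off [ 0.4  3.9 28. ]
zero 1.9713766574793572 needle 0.0 cw turn 1.9713766574793572 peak 0.0
zero 2.062881850230384 needle 0.0 cw turn 2.062881850230384 peak 0.0
top circle [604.4  93.6  27.3] mean [604.5  99.1 112.7] n 216
dial centre off [ 1.2  3.6 29.7]
zero 2.0983565054713758 needle -1.5440752769151909 cw turn 3.6424317823865664 peak 0.9802371541501976
zero 2.2681982499736706 needle -1.49242941035776 cw turn 3.760627660331431 peak 0.782608695652174
now [600.   -5.6 261. ] yaw -0.001 F [-0.5 -1.2  0.4] gap 93.7 t 61.1 j6 -0.07
axes x [-0. -0. -1.] y [ 1.    -0.001 -0.   ] z [-0.001 -1.     0.   ]
SHIFT [155.9   3.4 -93.7] then SPIN -0.001 (alt 3.141 )
```

View pics/g1.png

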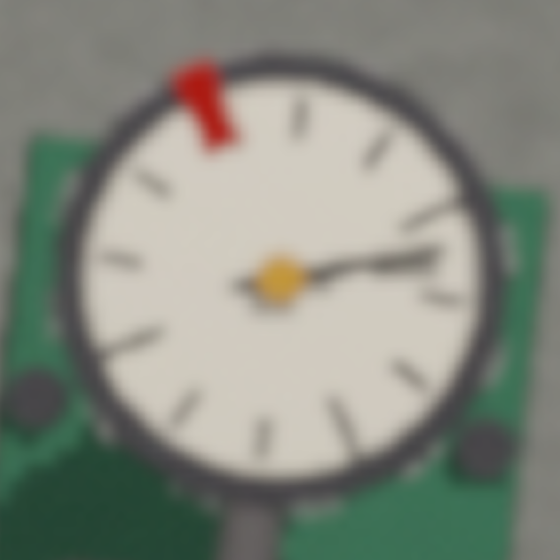

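The rectified view (10 px ≈ 1.2 mm) shows the hub at (281,279). The needle tip is at (440,252), angle 0.17 rad, and the red zero mark is at (212,110), angle 1.96 rad, so it needs about 1.79 rad clockwise. I'll grip the bezel and turn half of that first, watching the side forces.

```bash
python3 -m handwheel '[[[0,3.5,-30],0],[[0,0,-30],0],[[0,0,-24],0],[[0,0,-10],0],[[20,0,0],0],[[30,0,0],0],[[35,0,0],0],[[30,0,0],0],[[25,0,0],0],[[15,0,0],0]]' 0 15
python3 -m handwheel '[[[0,0,0],0],[[0,0,0],0],[[0,0,0],0],[[0,0,0],0],[[0,0,0],0],[[0,0,0],0],[[0,0,0],0],[[0,0,0],0],[[0,0,0],0],[[0,0,0],0]]' 255 15
python3 -m handwheel '[[[0,0,0],0.1],[[0,0,0],0.1],[[0,0,0],0.1],[[0,0,0],0.1],[[0,0,0],0.1],[[0,0,0],0.1],[[0,0,0],0.1],[[0,0,0],0.1],[[0,0,0],0],[[0,0,0],0]]'
python3 - <<'E'
from h import *
plan(603.5,88.3,105,0); print(manip.read_state()['moment'])
E
```

```text
clock: 62.35
eef_pos: [603.5, 88.3, 104.9]
eef_rot: [-1.394, 1.57, -2.966]
wrist_force: [0.0, -0.3, 0.5]
finger_gap: 94.0
clock: 63.6
eef_pos: [604.0, 89.3, 106.4]
eef_rot: [1.685, 1.57, 0.114]
wrist_force: [1.6, -0.2, 5.7]
finger_gap: 55.5
clock: 64.85
eef_pos: [603.9, 89.3, 106.4]
eef_rot: [2.599, 1.57, 0.228]
wrist_force: [0.0, 1.2, 5.2]
finger_gap: 55.4
now [603.9  89.3 106.4] yaw -0.8 F [0.  1.2 5.2] gap 55.4 t 64.8 j6 0.89
axes x [ 0.001  0.    -1.   ] y [ 0.697 -0.717  0.   ] z [-0.717 -0.697 -0.001]
SHIFT [1.4 0.4 1. ] then SPIN -0.8 (alt 2.341 )
[ 0.03259529 -0.10755804 -0.07648862]
```

```bash
python3 -m handwheel '[[[0,0,0],0.11],[[0,0,0],0.11],[[0,0,0],0.11],[[0,0,0],0.11],[[0,0,0],0.11],[[0,0,0],0.11],[[0,0,0],0.11],[[0,0,0],0.11],[[0,0,0],0.11],[[0,0,0],0]]'
python3 -m handwheel '[[[0,0,0],0],[[0,0,0],0],[[0,0,0],0],[[0,0,0],0],[[0,0,0],0],[[0,0,0],0],[[0,0,0],0],[[-20,0,0],0],[[-30,0,0],0],[[-30,0,0],0]]' 0
python3 - <<'E'
from h import *
plan(603.5,-5,260,0)
E
```

```text
clock: 66.1
eef_pos: [603.9, 89.4, 106.4]
eef_rot: [-2.373, 1.57, 0.548]
wrist_force: [-0.7, 1.9, 6.1]
finger_gap: 55.5
clock: 67.35
eef_pos: [603.6, 89.2, 186.8]
eef_rot: [0.307, 1.571, -3.054]
wrist_force: [1.7, -0.4, 0.3]
finger_gap: 94.3
now [603.6  89.2 186.8] yaw -1.79 F [ 1.7 -0.4  0.3] gap 94.3 t 67.3 j6 1.88
axes x [-0. -0. -1.] y [-0.217 -0.976  0.   ] z [-0.976  0.217  0.   ]
SHIFT [-73.2  92.  -20.3] then SPIN 1.352 (alt -1.79 )
```

```bash
python3 -m handwheel '[[[-35,0,0],0],[[-39,0,20],0],[[0,0,30],0],[[0,0,30],0],[[0,0,14],0],[[0,0,0],0],[[0,0,0],0],[[0,0,0],0],[[0,0,0],0],[[0,0,0],0]]'
python3 gauge.py g2.png
```

```text
clock: 68.6
eef_pos: [512.1, 109.6, 259.8]
eef_rot: [0.285, 1.571, -3.076]
wrist_force: [0.2, -0.2, -0.3]
finger_gap: 94.2
wrist circle [602.5  89.9  28.7] mean [602.4  89.9 112.8] n 2616
dial centre off [ 3.   4.  29.2]
zero 0.1841976670773185 needle 0.0 cw turn 0.1841976670773185 peak 0.0
zero 0.018772829769793224 needle 0.0 cw turn 0.018772829769793224 peak 0.0
top circle [603.6  86.8  28.3] mean [608.9  77.7 112.5] n 251
dial centre off [ 3.7  1.1 27.3]
zero 0.21973438658465708 needle 2.013251235247803 cw turn -1.7935168486631459 peak 1.0
zero 0.2068676669191451 needle 2.115818434501599 cw turn -1.908950767582454 peak 1.0
now [512.  109.6 259.9] yaw -1.79 F [-0.3  0.8 -0.2] gap 94.1 t 68.7 j6 1.93
axes x [-0.  0. -1.] y [-0.217 -0.976  0.   ] z [-0.976  0.217  0.   ]
SHIFT [154.9   1.2 -94. ] then SPIN 1.352 (alt -1.79 )
```

View pics/g2.png

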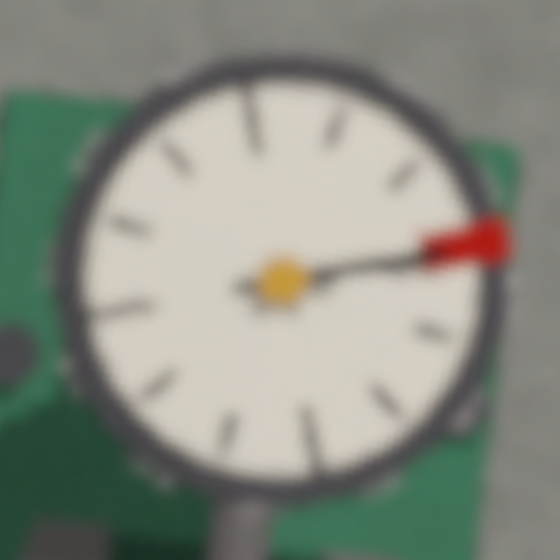

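The zero mark at (428-505, 240-251) now sits on the needle's line, running from the hub at (284,281) through (420,257). I'll fit the remaining error numerically from the same spot.

Run:
```python
import cv2,numpy as np
for f in ['g1.png','g2.png']:
    o=cv2.imread('pics/'+f).astype(int); B,G,R=o[...,0],o[...,1],o[...,2]
    yy,xx=np.mgrid[0:560,0:560]
    hub=(R-B>90)&(G>120)&(np.hypot(xx-281,yy-280)<50); h=np.array([xx[hub].mean(),yy[hub].mean()])
    white=(o.min(-1)>150)&(np.hypot(xx-281,yy-280)<225); wm=cv2.morphologyEx(white.astype(np.uint8),cv2.MORPH_CLOSE,np.ones((41,41))); M_=cv2.findContours(wm,0,1)[0]; c=max(M_,key=cv2.contourArea); e=cv2.fitEllipse(cv2.convexHull(c))
    X=xx-e[0][0];Y=-(yy-e[0][1]); r=np.hypot(X,Y); A=np.arctan2(Y,X)
    red=(R-G>90)&(r>120)&(r<195)&(R-B>90)&(G<110)
    nd=(o.max(-1)<120)&(abs(A-.17)<.25)&(r>50)&(r<132)
    z=np.arctan2(Y[red].mean(),X[red].mean())
    v=cv2.fitLine(np.stack([X[nd],Y[nd]],-1).astype(np.float32),cv2.DIST_HUBER,0,.01,.01).ravel()
    print(f,'hub',h,'dial ellipse',np.round(e,1) if 0 else e,'zero',round(z,3),'needle mean',round(np.arctan2(Y[nd].mean(),X[nd].mean()),3),'line',round(np.arctan2(v[1],v[0]),3),nd.sum(),red.sum())
```

```text
Traceback (most recent call last):
cv2.error: OpenCV(4.12.0) /io/opencv/modules/imgproc/src/linefit.cpp:50: error: (-215:Assertion failed) count > 0 in function 'fitLine2D_wods'
```

Run:
```python
import cv2,numpy as np
for f in ['g1.png','g2.png']:
    o=cv2.imread('pics/'+f).astype(int); B,G,R=o[...,0],o[...,1],o[...,2]
    yy,xx=np.mgrid[0:560,0:560]
    hub=(R-B>90)&(G>120)&(np.hypot(xx-281,yy-280)<50); h=np.array([xx[hub].mean(),yy[hub].mean()])
    white=(o.min(-1)>150)&(np.hypot(xx-281,yy-280)<225); c=max(cv2.findContours(cv2.morphologyEx(white.astype(np.uint8),cv2.MORPH_CLOSE,np.ones((41,41))),0,1)[0],key=cv2.contourArea); e=cv2.fitEllipse(cv2.convexHull(c))
    for ctr in (h,e[0]):
        X=xx-ctr[0];Y=-(yy-ctr[1]); r=np.hypot(X,Y); A=np.arctan2(Y,X)
        red=(R-G>90)&(r>120)&(r<195)&(R-B>70)
        w=np.clip(190-o.max(-1),0,None)*((abs(A-.17)<.12)&(r>50)&(r<132))
        print(f,'ctr',np.round(ctr,1),'zero',round(np.arctan2(Y[red].mean(),X[red].mean()),3),'needle',round(np.arctan2((w*Y).sum(),(w*X).sum()),3),red.sum())
```

```text
g1.png ctr [280.8 279.4] zero 1.976 needle 0.159 978
g1.png ctr [280.6 278.5] zero 1.977 needle 0.153 1006
g2.png ctr [282.9 281.5] zero 0.197 needle 0.165 884
g2.png ctr [281.4 279.7] zero 0.186 needle 0.15 851
```

Both pictures agree on a residual of about 0.03 rad counter-clockwise. I'll trim it.

```bash
python3 -m handwheel '[[[0,1,-30],0],[[0,0,-30],0],[[0,0,-24],0],[[0,0,-10],0],[[20,0,0],0],[[30,0,0],0],[[35,0,0],0],[[30,0,0],0],[[25,0,0],0],[[14,0,0],0]]' 0 15
python3 -m handwheel '[[[0,0,0],0],[[0,0,0],0],[[0,0,0],0],[[0,0,0],0],[[0,0,0],0],[[0,0,0],0],[[0,0,0],0],[[0,0,0],0],[[0,0,0],0.033],[[0,0,0],0]]' 255 15
python3 -m handwheel '[[[0,0,0],0],[[0,0,0],0],[[0,0,0],0],[[0,0,0],0],[[0,0,0],0],[[0,0,0],0],[[0,0,0],0],[[-20,0,0],0],[[-30,0,0],0],[[-30,0,0],0]]' 0
python3 -m handwheel '[[[-35,0,0],0],[[-39,0,20],0],[[0,0,30],0],[[0,0,30],0],[[0,0,14],0],[[0,0,0],0],[[0,0,0],0],[[0,0,0],0],[[0,0,0],0],[[0,0,0],0]]'
python3 gauge.py g3.png | tail -3
python3 - <<'E'
import cv2,numpy as np
for f in ['g3.png']:
    o=cv2.imread('pics/'+f).astype(int); B,G,R=o[...,0],o[...,1],o[...,2]
    yy,xx=np.mgrid[0:560,0:560]
    hub=(R-B>90)&(G>120)&(np.hypot(xx-281,yy-280)<50); h=np.array([xx[hub].mean(),yy[hub].mean()])
    for ctr in (h,(281.4,279.7)):
        X=xx-ctr[0];Y=-(yy-ctr[1]); r=np.hypot(X,Y); A=np.arctan2(Y,X)
        red=(R-G>90)&(r>120)&(r<195)&(R-B>70)
        w=np.clip(190-o.max(-1),0,None)*((abs(A-.17)<.12)&(r>50)&(r<132))
        print(f,'ctr',np.round(ctr,1),'zero',round(np.arctan2(Y[red].mean(),X[red].mean()),3),'needle',round(np.arctan2((w*Y).sum(),(w*X).sum()),3),red.sum())
from look import *
c,P=heads('top'); mallet(c,P,'top'); cv2.imwrite('pics/final.png',c['pixels'][:,:,::-1])
E
```

```text
clock: 69.95
eef_pos: [602.9, 88.4, 105.0]
eef_rot: [0.301, 1.57, -3.06]
wrist_force: [0.0, 0.0, 0.5]
finger_gap: 94.0
clock: 71.2
eef_pos: [604.0, 89.3, 106.6]
eef_rot: [-2.118, 1.568, 0.771]
wrist_force: [1.9, 7.7, 0.7]
finger_gap: 55.4
clock: 72.45
eef_pos: [603.4, 88.2, 186.8]
eef_rot: [0.358, 1.57, -3.036]
wrist_force: [1.8, -0.5, -0.3]
finger_gap: 93.9
clock: 73.7
eef_pos: [512.6, 111.6, 259.8]
eef_rot: [0.408, 1.571, -2.986]
wrist_force: [0.2, 0.6, 1.0]
finger_gap: 94.1
now [512.5 111.7 259.9] yaw -1.823 F [-0.7  0.2 -0.8] gap 94.0 t 73.8 j6 1.97
axes x [-0. -0. -1.] y [-0.25  -0.968  0.   ] z [-0.968  0.25   0.   ]
SHIFT [154.9   0.2 -94. ] then SPIN 1.319 (alt -1.823 )
g3.png ctr [283.5 282.2] zero 0.159 needle 0.166 869
g3.png ctr [281.4 279.7] zero 0.144 needle 0.146 815
top head [588.  -62.1  26.1  44.4  84.3] top z 102.3 213 [287. 202.]
top head [ 581.4 -117.6   27.    44.1   82.4] top z 102.6 218 [311. 204.]
top head [ 575.6 -173.1   26.4   44.6   84.5] top z 102.0 216 [335. 206.]
top mallet 0.93 [400. 233.] z [ 23. 131.]
top pad 0.71 [386. 236.] z [nan nan]
top pad circle 503.0 -330.9 r 40.9
top handle top [ 501.2 -332.   129. ] [ 501.1 -332.    24.4   23.5   66.6] 100
```

View pics/final.png

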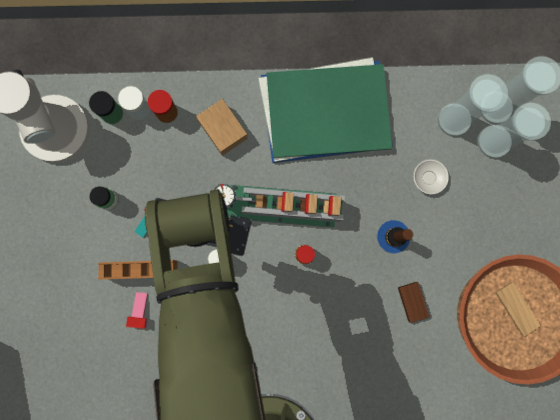

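The final view shows the rack empty at (138,270), three wedges home at (287,202), (311,204) and (335,206), and the mallet on its disc at (397,236). Nothing else has visibly moved, though the arm hides part of the scene. I'm handing in.

```bash
python3 -c "
from cell import manip
print(manip.sign_off())"
```

```text
the job is handed in; nothing more can be done
None
```

The job is done and handed in at about 74 s on the robot's clock; no verdict was reported.

- **Wedges:** Only three were in the rack. Each stands in its own bay, stripe towards the test piece, in the three bays furthest from the gauge. I pressed each one home with the mallet until the force rose to about 36–38 N with no further travel. The last checks show all three heads at one height: 99.7 mm by the wrist camera and about 102 mm by the top camera, against 99 mm nominal. I take the extra as camera error.
- **Gauge:** After the wedges were home I turned the bezel clockwise 1.79 rad, then trimmed 0.033 rad more. The zero mark is now within about 0.01 rad of the needle.
- **Mallet:** It stands upright on its disc, about 2 mm from the centre. Before I lifted it, it stood about 7 mm off-centre; I did not see it being knocked.
- **Other things:** Nothing else looked moved in the last picture, but the arm hid the white-lidded jar and the turquoise look-alikes in part or whole.

The two cameras disagreed by 2–4 mm in absolute position but agreed on relative positions, so I worked from those. One grasp at the rack briefly read 5.6 N upward, with no visible effect.

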